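Turn the circuit board over in its swivelling holder

TASK

The circuit board on the mat has its component side up and must be soldered from underneath: turn it over in its swivelling holder by pushing on the long rails of its frame with the fingertips, right over until the frame lies level against its stop with the solder side up. Only push, gently: press on the rails and not on the board or its parts, do not let the frame slam over, do not lift or shift the holder, and leave everything else on the bench where it is. Finish clear of it.

Things in the scene. Friction and masses are not known exactly. Their poses are not given: they have to be found in the camera images.
- holder: loose aluminium board holder, 1.5 to 2.5 kg, on rubber feet on the blue mat (mat top z = 2 mm), 220 mm (its x) by 358 mm (its y, over the black knobs); posts 142 mm tall, 150 mm either side of the middle in y. Origin: centre of its underside. x away from the robot (within 0.45 rad), y along the swivel axis, z up. Swivel axis 125 mm above the origin. Slides if pushed sideways with over 10 N
- frame (a joint): turn of frame and board about the swivel axis, rad: 0 = level on its first stop, components up; grows as rail_far goes down and rail_near rises; 1.57 upright, rail_near on top; 3.14 = turned over, level on its second stop, solder side up. Turns only between these stops. Balanced and stiff (0.2 N m, about 3 N at a rail): stays where it is left. Starts at 0 to 0.5
- rail_far (a point): middle of the long rail on the holder's +x side at joint 0, at the centre of its section, 70 mm from the axis; moves with the frame. Both long rails run along y: 264 mm long, 20 mm wide (60 to 80 mm from the axis), 16 mm thick; end bars 12 mm wide join them 126 mm either side of the middle
- rail_near (a point): middle of the other long rail, on the holder's -x side (robot side) at joint 0, 70 mm from the axis; moves with the frame
- board: green circuit board 120 x 180 x 1.8 mm between the rails, fixed in the middle of the frame's thickness, so the rails stand 7 mm proud of it on both faces; components up to 19 mm high on its +z face, solder points on its -z face. Origin: its centre, on the swivel axis. Fragile: not to be pressed on
- housing: bystander: dark blue sensor housing standing on end, 46 x 46 x 110 mm; origin at the centre of its underside
- flux: bystander: small amber bottle, 42 mm across, 85 mm tall; origin at the centre of its underside
- reel: bystander: black flanged reel standing on its flange, 58 mm across, 38 mm tall; origin at the centre of its underside
- tin: bystander: small open brass tin, 56 mm across, 24 mm tall; origin at the centre of its underside
- driver: bystander: screwdriver lying on the mat, 170 mm long, yellow handle
- cleaning_brush: bystander: brush lying on the mat, 160 mm long
- parts_tray: bystander: black divided tray, 110 x 75 x 35 mm; origin at the centre of its underside

How it is judged:
At the end, for the whole second after the job is handed in: The frame is turned right over and at rest, within about 0.12 rad (7 degrees) of its second stop, solder side up; the holder stands flat within 20 mm of where it stood (value of joint frame above 3.02 rad and velocity of joint frame between -0.05 and 0.05 rad/s and angle between board's own z axis and vertical above 3 rad and distance of holder from where it was at the start of the episode below 0.02 m and angle between holder's own z axis and vertical below 0.05 rad and linear speed of holder below 0.01 m/s); the robot touches nothing.
It fails at once if the holder is lifted more than 15 mm, tipped more than 0.15 rad or shifted more than 20 mm (height (world z) of holder above 0.017 m or angle between holder's own z axis and vertical above 0.15 rad or distance of holder from where it was at the start of the episode above 0.02 m).
It fails at once if the fingers press on the board or its parts with more than 3 N (contact force between the fingers and board above 3 N).
It fails at once if the holder or its frame is forced with more than 40 N (contact force between the arm and holder above 40 N).
It fails at once if the frame slams over (faster than 6 rad/s) (velocity of joint frame above 6 rad/s).
It fails at once if a bystander is disturbed (moved more than 25 mm, or the housing or bottle knocked over) (distance of any of housing, flux, reel, tin, driver, cleaning_brush, parts_tray from where it was at the start of the episode above 0.025 m or angle between any of housing, flux's own z axis and vertical above 0.5 rad).
It also fails if it takes over 45 s, if anything falls off the work surface, if the arm or the gripper's body presses on something with over 40 N, if the wrist force passes 120 N, or if a joint passes its speed limit or range.

ROBOT

A 7-joint arm with a two-finger parallel gripper is mounted at the origin on the work surface. World frame = base frame: x ahead of the robot, y to its left, z up, the work surface at z = 0. Lengths are in m, angles in rad, forces in N, time in s.
With the tool pointing down it reaches from about 0.4 to 0.875 m from the base axis. Payload 19.3 kg.
Tool frame: the origin (TCP) lies at the very end of the fingers, on their centre line; the grasp point (between the pads) lies 19 mm behind it; z points along the fingers, y is the line along which they close (so a half turn about z gives the same grasp; the last joint's range is limited). The gripper opens to 85 mm and grips with 20 to 120 N. Pads are 22 mm wide; open, the fingers measure 114 mm over their backs; the gripper's body (76 mm by 85 mm) begins 54 mm behind the grasp point. The pads swing forward as they close: fully open they stand 13 mm farther back than shut.
Start: joints at [1.104, 0.521, -0.036, 1.599, 0.021, 1.021, -0.113], TCP at [0.242, -0.576, 0.231] pointing down, gripper open.
Joint ranges: [-2.91, 2.91], [-0.3, 2.13], [-1.5, 1.42], [0.17, 2.43], [-1.26, 4.41], [0.16, 1.93], [-2.52, 2.52]. Speed limits (rad/s): [1.89, 1.89, 2.39, 2.39, 3.01, 3.01, 3.01].

INTERFACE

Orientations are given as [roll, pitch, yaw] about the fixed x, y, z axes, in that order (R = Rz(yaw) Ry(pitch) Rx(roll)).
In Python, from workcell import monitor, optics, workorder gives the robot as it stands.
- The arm moves only by the tool apply_moves, never from a script. Its arguments are lists of equal length, an entry for each row: "linear": the shift along the tool's x, y, z each as a share of 0.1 m, from -1 to 1, a list of three; "delta_rot": the turn, a rotation vector about the tool's x, y, z each as a share of 120 degrees, from -1 to 1, a list of three. A call has exactly 5 rows; each row is the pose to reach, as a shift and turn from the pose commanded when the call began, along the tool's axes at that moment; what a row does not reach only later rows make up. A row lasts 1/12 s, in which the tool goes at most 41.7 mm and 7.16 degrees, less where a joint would pass 70% of its speed; a pose out of reach is approached as far as the arm can. A call with a number of a shift or a turn outside -1 to 1 is refused whole. A call with a gripper value outside its range is refused whole. "gripper" is the opening, from -1 (shut) to 1 (fully open), set as the call begins (left out, the last holds). The fingers move at their own pace and stop on an object; "force" is the grip in N (left out, the last holds). Time passes only in rows, so rows that repeat a pose let the fingers close, or fill a call up. It gives the time, the measured TCP pose, the force, the opening and the grip force at its end, in the units of the state.
- monitor.observe(): the state, without advancing time (a new reading comes with each control period).
- optics.grab_frame(name): name is "scene" or "top" or "wrist"; returns (picture, depth): 420x560x3 uint8, red, green, blue; 420x560 float32, m along the optical axis (not along the pixel's ray), 0 where there is no reading.
- optics.camera_info(name): a dict with "fx", "fy", "cx", "cy" (pixels), "rvec" (rotation vector, rad) and "tvec" (3), from world to camera coordinates, as OpenCV has them; the wrist camera has in their place "T_tool_cam" (4x4, takes a point from camera to tool coordinates, whose origin is the TCP and whose axes are the flange's). Camera axes: x right, y down, z forward; pixel columns grow to the right and rows downward; lengths in m; the calibration is good to about 2 mm. A picture is of the moment at which its call begins: read the wrist's pose just before it. camera_info takes no time and is no camera call.
- workorder.job_done(): hands the job in; it is judged then, once.
The state is a dict: "clock": time; "qpos": joint angles; "qd": joint speeds; "joint_efforts": joint torques, N m; "position": TCP position; "tool_rot": TCP orientation; "force": force on the tool from outside, world axes, zero at the start; "moment": the same for the moment, N m; "grip_width": finger opening in m; "finger_force": force on a finger pad.
Only numpy, scipy, OpenCV 4.12 (cv2) and the standard library are available. Lean on these libraries where they do the work, as an engineer would, in place of code of your own. Each camera call takes 0.05 s, during which the arm holds its last target. There are 200 camera calls.

## Working session

There is one attempt and no reset: what is moved stays moved. The work goes in short steps, Python scripts to look and compute and a tool call to move; the robot and the scene stay as the last step left them, time stands still between calls to the robot, and variables do not carry over. Pictures are saved under pics/ and viewed, at most 10 in all, crops included, and the job is handed in when it is done.

Besides the shell and the picture viewer there is one more tool, called after "Request:" as a command line: name --argument value ..., lists and objects as JSON in quotes. apply_moves: Moves the arm, as the interface text tells. Its arguments: {"type":"object","properties":{"linear":{"type":"array"},"delta_rot":{"type":"array"},"gripper":{"type":"number"},"force":{"type":"number"}},"required":["linear","delta_rot"]}

```bash
mkdir -p pics; cat > h.py <<'E'
import numpy as np, cv2
from workcell import monitor, optics, workorder
def cam(n):
    c=optics.camera_info(n); R,_=cv2.Rodrigues(np.array(c['rvec'],float)); return c,R,np.array(c['tvec'],float).ravel()
def cloud(n,depth):
    c,R,t=cam(n); v,u=np.mgrid[:depth.shape[0],:depth.shape[1]]
    p=np.stack([(u-c['cx'])/c['fx']*depth,(v-c['cy'])/c['fy']*depth,depth],-1)
    return (p-t)@R
E
python3 - <<'E'
from h import *
s=monitor.observe(); print({k:np.round(v,3) for k,v in s.items()})
for n in ['scene','top']:
    p,d=optics.grab_frame(n); np.savez(n+'0.npz',p=p,d=d); cv2.imwrite(f'pics/{n}0.png',p[:,:,::-1]); c,R,t=cam(n); print(n,-R.T@t,(d>0).mean(),R[2])
E
```

```text
{'clock': np.float64(0.0), 'qpos': array([ 1.104,  0.522, -0.036,  1.6  ,  0.021,  1.021, -0.113]), 'qd': array([ 0.   , -0.   , -0.001,  0.001,  0.   , -0.   ,  0.001]), 'joint_efforts': array([-1.0000e-03, -9.2713e+01,  1.9790e+00, -3.6994e+01,  1.8000e-02,
        8.0000e-03,  0.0000e+00]), 'position': array([ 0.241, -0.576,  0.231]), 'tool_rot': array([-3.14 ,  0.   ,  0.397]), 'force': array([ 1.45 , -1.487, -0.321]), 'moment': array([-0.055,  0.027, -0.006]), 'finger_force': np.float64(0.0), 'grip_width': np.float64(0.085)}
scene [1.05584454 0.83191523 1.19952773] 0.9961181972789116 [-0.31465917 -0.57621702 -0.75429673]
top [0.38412445 0.00716091 1.45372066] 0.9960501700680272 [ 0.14851828  0.00786211 -0.98887841]
```

```bash
ls; ls pics
```

```text
h.py
pics
scene0.npz
top0.npz
scene0.png
top0.png
```

View pics/scene0.png

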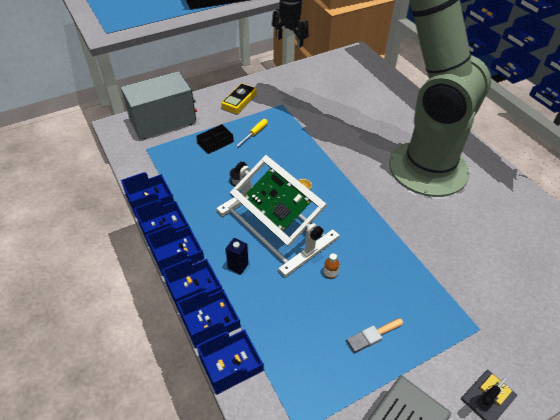

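View pics/top0.png

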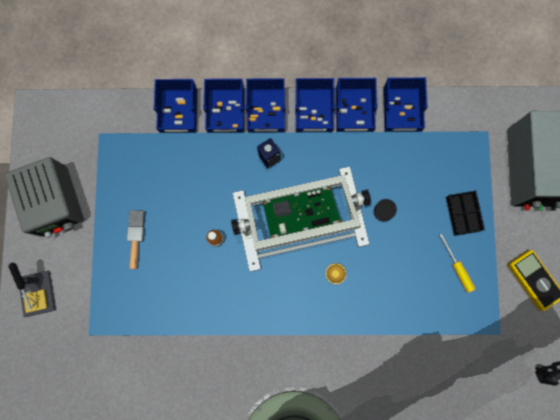

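The top view shows the holder centred at about px (302,217), the flux at (214,238), the housing at (268,152), the reel at (385,209) and the tin at (336,273). Next I measure these from the depth clouds of both views.

```bash
cat > m.py <<'E'
from h import *
W=[];G=[]
for n in ['top','scene']:
    z=np.load(n+'0.npz'); p,d=z['p'],z['d']; P=cloud(n,d); h=cv2.cvtColor(p,cv2.COLOR_RGB2HSV)
    reg=(abs(P[...,0]-.62)<.2)&(abs(P[...,1])<.28)&(d>0)
    w=reg&(h[...,1]<60)&(h[...,2]>120); g=reg&(abs(h[...,0].astype(int)-60)<18)&(h[...,1]>120)&(P[...,2]>.06)
    print(n,w.sum(),g.sum())
    for nm,m in (('w',w),('g',g)):
        q=P[m]; print(nm,q.min(0).round(3),q.max(0).round(3))
    q=P[g]; c=np.median(q,0); u,s,vt=np.linalg.svd(q-q.mean(0),full_matrices=False); print('board c',q.mean(0).round(4),'n',vt[2].round(3),'long',vt[0].round(3))
    r=cv2.minAreaRect((q[:,:2]*1000).astype(np.float32)); print(r)
    b=P[w&(P[...,2]<.05)]; r=cv2.minAreaRect((b[:,:2]*1000).astype(np.float32)); print('base',r, np.median(b[:,2]))
    f=P[w&(P[...,2]>.07)]; r=cv2.minAreaRect((f[:,:2]*1000).astype(np.float32)); print('frame+posts',r)
    for nm,lo,hi in (('housing',(100,60,20),(130,255,110)),('orange',(5,120,90),(22,255,255))):
        m=(cv2.inRange(h,lo,hi)>0)&(abs(P[...,0]-.6)<.3)&(abs(P[...,1])<.35)&(P[...,2]>.015)&(P[...,2]<.15)
        k,l,st,ce=cv2.connectedComponentsWithStats(m.astype(np.uint8))
        for i in range(1,k):
            if st[i,4]>40: q=P[l==i]; print(nm,ce[i].round(),q.min(0).round(3),q.max(0).round(3))
E
python3 m.py
```

```text
top 4282 1867
w [ 0.42  -0.204 -0.006] [0.775 0.237 0.174]
g [ 0.534 -0.116  0.097] [0.656 0.075 0.158]
board c [ 0.5936 -0.0243  0.1271] n [-0.423 -0.097 -0.901] long [-0.229  0.973  0.003]
((595.1554565429688, -20.267059326171875), (99.65901947021484, 176.54087829589844), 12.708755493164062)
base ((546.5438842773438, 9.921005249023438), (305.4717712402344, 441.93206787109375), 12.533466339111328) 0.021938418521600857
frame+posts ((595.8704223632812, 3.90673828125), (347.4162902832031, 285.91357421875), 66.74520874023438)
housing [190. 120.] [0.839 0.267 0.015] [0.9   0.349 0.076]
housing [247. 111.] [0.859 0.119 0.029] [0.899 0.127 0.077]
housing [330. 119.] [ 0.839 -0.116  0.016] [ 0.899 -0.064  0.079]
housing [357. 119.] [ 0.839 -0.23   0.016] [ 0.9   -0.123  0.074]
housing [392. 120.] [ 0.838 -0.348  0.015] [ 0.899 -0.257  0.078]
housing [224. 120.] [0.839 0.132 0.015] [0.899 0.24  0.078]
housing [265. 129.] [0.838 0.021 0.016] [0.854 0.124 0.044]
housing [268. 152.] [0.733 0.033 0.015] [0.794 0.093 0.109]
housing [367. 198.] [ 0.609 -0.196  0.113] [ 0.649 -0.176  0.148]
housing
[... 504 characters left out ...]
7607421875), 12.598152160644531)
base ((550.9775390625, -4.85662841796875), (298.26080322265625, 470.32489013671875), 12.452670097351074) 0.02243927597910691
frame+posts ((598.70361328125, 9.213897705078125), (351.9257507324219, 280.4442443847656), 67.86493682861328)
housing [173. 215.] [ 0.842 -0.347  0.015] [ 0.9   -0.025  0.076]
housing [237. 255.] [0.734 0.039 0.015] [0.796 0.097 0.109]
housing [205. 278.] [ 0.842 -0.012  0.015] [0.9   0.23  0.074]
housing [227. 326.] [0.842 0.238 0.015] [0.9   0.246 0.07 ]
housing [237. 339.] [0.844 0.273 0.016] [0.9   0.347 0.071]
orange [306. 182.] [ 0.417 -0.14   0.015] [ 0.446 -0.087  0.032]
orange [332. 264.] [0.523 0.198 0.046] [0.559 0.233 0.071]
```

The two views agree: holder at C≈(0.593,-0.021), yaw≈0.224, axis z≈0.127, frame≈0.45 rad. The plan, with the gripper shut and tool x along the holder's x:
- **A:** press the far rail down to about 0.8 rad.
- **B:** push the near rail over from the robot side with the fingertip edge.

I travel there first.

Request:
apply_moves --linear '[[0.2,-0.17,0],[0.4,-0.34,0],[0.6,-0.51,0],[0.8,-0.68,0],[1.0,-0.85,0]]' --delta_rot '[[0,0,0.02],[0,0,0.04],[0,0,0.06],[0,0,0.0826],[0,0,0.0826]]' --gripper -1 --force 40

```text
clock: 0.52
position: [0.3011, -0.4581, 0.231]
tool_rot: [-3.141, 0.0, 0.22]
force: [1.0, -0.6, -0.4]
grip_width: 0.0258
finger_force: 0.0
```

Request:
apply_moves --linear '[[0.2,-0.18,0],[0.4,-0.36,0],[0.6,-0.54,0],[0.8,-0.72,0],[1.0,-0.9,0]]' --delta_rot '[[0,0,0],[0,0,0],[0,0,0],[0,0,0],[0,0,0]]'

```text
clock: 0.93
position: [0.3789, -0.3482, 0.2312]
tool_rot: [-3.141, 0.0, 0.224]
force: [0.6, -0.6, 0.8]
grip_width: -0.0004
finger_force: 0.0
```

Request:
apply_moves --linear '[[0.2,-0.18,0],[0.4,-0.36,0],[0.6,-0.54,0],[0.8,-0.72,0],[1.0,-0.9,0]]' --delta_rot '[[0,0,0],[0,0,0],[0,0,0],[0,0,0],[0,0,0]]'

```text
clock: 1.35
position: [0.4564, -0.2383, 0.2312]
tool_rot: [-3.141, 0.0, 0.224]
force: [0.2, -0.9, 0.4]
grip_width: -0.0001
finger_force: 0.0
```

Request:
apply_moves --linear '[[0.2,-0.18,0],[0.4,-0.36,0],[0.6,-0.54,0],[0.8,-0.72,0],[1.0,-0.9,0]]' --delta_rot '[[0,0,0],[0,0,0],[0,0,0],[0,0,0],[0,0,0]]'

```text
clock: 1.77
position: [0.534, -0.1283, 0.2311]
tool_rot: [-3.141, 0.0, 0.224]
force: [0.5, -0.7, 0.4]
grip_width: 0.0
finger_force: 0.0
```

Request:
apply_moves --linear '[[0.2,-0.18,0],[0.4,-0.36,0],[0.6,-0.54,0],[0.8,-0.72,0],[1.0,-0.92,0]]' --delta_rot '[[0,0,0],[0,0,0],[0,0,0],[0,0,0],[0,0,0]]'

```text
clock: 2.18
position: [0.6111, -0.0169, 0.231]
tool_rot: [3.142, 0.001, 0.223]
force: [-0.4, 0.2, -0.3]
grip_width: 0.0001
finger_force: 0.0
```

Request:
apply_moves --linear '[[0.2,0,0],[0.4,0,0],[0.63,0,0.1],[0.63,0,0.3],[0.63,0,0.5]]' --delta_rot '[[0,0,0],[0,0,0],[0,0,0],[0,0,0],[0,0,0]]'

```text
clock: 2.6
position: [0.6728, -0.0031, 0.1802]
tool_rot: [-3.141, -0.0, 0.224]
force: [0.5, -0.2, -1.5]
grip_width: 0.0002
finger_force: 0.0
```

```bash
python3 - <<'E'
from h import *
s=monitor.observe(); print(s['position'],s['qpos'])
p,d=optics.grab_frame('scene'); np.savez('s1.npz',p=p,d=d); a=cv2.resize(p[130:300,180:380],None,fx=3.5,fy=3.5,interpolation=cv2.INTER_CUBIC)
cv2.imwrite('pics/s1.png',a[:,:,::-1])
E
```

```text
[ 0.67280696 -0.00313     0.18022057] [ 0.01617866  0.65239026 -0.15870204  1.50464943  0.11451465  0.99323934
 -1.51948018]
```

View pics/s1.png

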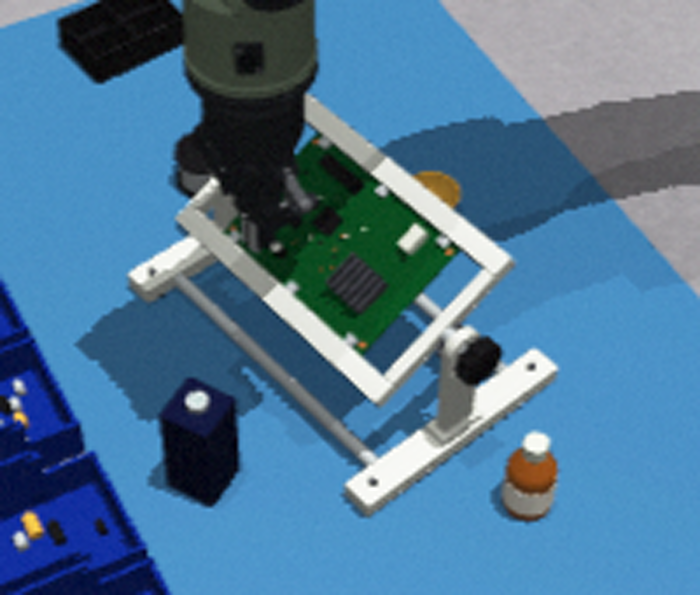

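The shut fingers hover above the far rail at crop px (265,240), and the rods, posts and bystanders are clear. I descend.

Request:
apply_moves --linear '[[0,0,0.2],[0,0,0.4],[0,0,0.6],[0,0,0.7],[0,0,0.74]]' --delta_rot '[[0,0,0],[0,0,0],[0,0,0],[0,0,0],[0,0,0]]'

```text
clock: 3.07
position: [0.6713, -0.0037, 0.106]
tool_rot: [-3.141, 0.002, 0.224]
force: [-0.6, 0.7, 0.4]
grip_width: -0.0002
finger_force: 0.0
```

Request:
apply_moves --linear '[[0,0,0.02],[0,0,0.04],[0,0,0.06],[0,0,0.07],[0,0,0.07]]' --delta_rot '[[0,0,0],[0,0,0],[0,0,0],[0,0,0],[0,0,0]]'

```text
clock: 3.48
position: [0.6722, -0.0037, 0.1007]
tool_rot: [3.142, -0.0, 0.224]
force: [0.4, -0.7, 0.4]
grip_width: -0.0
finger_force: 0.0
```

Request:
apply_moves --linear '[[-0.01,0,0.04],[-0.03,0,0.08],[-0.05,0,0.12],[-0.07,0,0.15],[-0.08,0,0.17]]' --delta_rot '[[0,0,0],[0,0,0],[0,0,0],[0,0,0],[0,0,0]]'

```text
clock: 3.9
position: [0.664, -0.0055, 0.0828]
tool_rot: [-3.142, 0.0, 0.224]
force: [1.4, 0.9, 2.7]
grip_width: -0.0002
finger_force: 1.3
```

```bash
cat > look.py <<'E'
from h import *
import sys
p,d=optics.grab_frame('scene'); P=cloud('scene',d); h=cv2.cvtColor(p,cv2.COLOR_RGB2HSV)
C=np.array([.593,-.021,.127]); a=.224; U=np.array([[np.cos(a),np.sin(a),0],[-np.sin(a),np.cos(a),0],[0,0,1]])
q=(P-C)@U.T; m=(np.hypot(q[...,0],q[...,2])<.085)&(abs(q[...,1])<.118)&(h[...,1]<60)&(h[...,2]>90)&(np.hypot(q[...,0],q[...,2])>.055)
Q=q[m]; r=Q[:,[0,2]]
for s in (1,-1):
    k=r[r[:,0]*s>0]; print(s,len(k),np.median(k,0).round(4) if len(k) else '')
g=(abs(h[...,0].astype(int)-60)<18)&(h[...,1]>120)&(np.hypot(q[...,0],q[...,2])<.07)&(abs(q[...,1])<.095); k=q[g]
if len(k)>30:
    w=np.linalg.svd(k-k.mean(0),full_matrices=False)[2]; print('board',len(k),w[2].round(3),'theta',np.arctan2(w[2][0],w[2][2]))
s=monitor.observe(); t=(s['position']-C)@U.T; print('tcp uvz',t.round(4),'force',s['force'].round(2))
if len(sys.argv)>1:
    b=cv2.resize(p[130:300,180:380],None,fx=3.5,fy=3.5,interpolation=cv2.INTER_CUBIC); cv2.imwrite(f'pics/{sys.argv[1]}.png',b[:,:,::-1])
E
python3 look.py s2
```

```text
1 343 [ 0.0588 -0.0396]
-1 431 [-0.049   0.0503]
board 1030 [-0.642  0.002 -0.767] theta -2.4446381185153636
tcp uvz [ 0.0724 -0.0007 -0.0444] force [1.72 0.1  0.8 ]
```

View pics/s2.png

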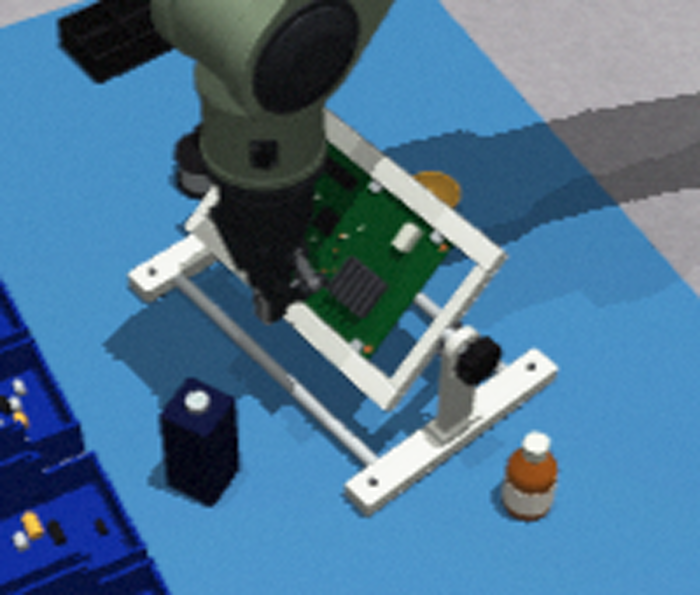

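The frame is at 0.70 rad with the tip on the far rail at crop px (265,310). I go slightly farther, then retreat upward.

Request:
apply_moves --linear '[[-0.01,0,0.02],[-0.03,0,0.04],[-0.05,0,0.06],[-0.06,0,0.075],[-0.07,0,0.09]]' --delta_rot '[[0,0,0],[0,0,0],[0,0,0],[0,0,0],[0,0,0]]'

```text
clock: 4.37
position: [0.6571, -0.0071, 0.0742]
tool_rot: [-3.142, 0.0, 0.224]
force: [0.8, 0.1, 3.1]
grip_width: -0.0001
finger_force: 1.2
```

Request:
apply_moves --linear '[[0.05,0,-0.1],[0.1,0,-0.25],[0.1,0,-0.5],[0.1,0,-0.75],[0.1,0,-1.0]]' --delta_rot '[[0,0,0],[0,0,0],[0,0,0],[0,0,0],[0,0,0]]'

```text
clock: 4.78
position: [0.6664, -0.0049, 0.1749]
tool_rot: [-3.141, 0.002, 0.224]
force: [-0.1, -0.2, -0.4]
grip_width: -0.0001
finger_force: 0.0
```

Request:
apply_moves --linear '[[0,0,-0.2],[0,0,-0.4],[0,0,-0.6],[0,0,-0.7],[0,0,-0.8]]' --delta_rot '[[0,0,0],[0,0,0],[0,0,0],[0,0,0],[0,0,0]]'

```text
clock: 5.2
position: [0.6669, -0.0049, 0.2548]
tool_rot: [3.142, 0.0, 0.224]
force: [-0.7, 0.1, 0.0]
grip_width: -0.0001
finger_force: 0.0
```

```bash
python3 look.py
```

```text
1 515 [ 0.051  -0.0463]
-1 462 [-0.0419  0.0579]
board 1457 [ 0.751 -0.001  0.66 ] theta 0.8496424978574663
tcp uvz [ 0.0762 -0.0008  0.1294] force [0.43 0.   2.7 ]
```

Request:
apply_moves --linear '[[-0.2,0,0],[-0.4,0,0],[-0.6,0,0],[-0.8,0,0],[-1.0,0,0]]' --delta_rot '[[0,0,0],[0,0,0],[0,0,0],[0,0,0],[0,0,0]]'

```text
clock: 5.67
position: [0.5681, -0.0272, 0.2531]
tool_rot: [-3.141, 0.002, 0.224]
force: [0.1, 0.7, -0.4]
grip_width: 0.0
finger_force: 0.0
```

Request:
apply_moves --linear '[[-0.2,0,0],[-0.4,0,0],[-0.6,0,0],[-0.73,0,0],[-0.73,0,0]]' --delta_rot '[[0,0,0],[0,0,0],[0,0,0],[0,0,0],[0,0,0]]'

```text
clock: 6.08
position: [0.496, -0.0441, 0.2537]
tool_rot: [3.142, 0.002, 0.223]
force: [0.0, -0.8, 0.3]
grip_width: 0.0002
finger_force: 0.0
```

Request:
apply_moves --linear '[[0,0,0.2],[0,0,0.4],[0,0,0.6],[0,0,0.8],[0,0,0.84]]' --delta_rot '[[0,0,0],[0,0,0],[0,0,0],[0,0,0],[0,0,0]]'

```text
clock: 6.5
position: [0.4971, -0.043, 0.1671]
tool_rot: [-3.14, 0.004, 0.224]
force: [-0.8, -0.4, -0.6]
grip_width: -0.0001
finger_force: 0.0
```

Request:
apply_moves --linear '[[0.05,0,0],[0.1,0,0],[0.15,0,0],[0.2,0,0],[0.22,0,0]]' --delta_rot '[[0,0,0],[0,0,0],[0,0,0],[0,0,0],[0,0,0]]'

```text
clock: 6.92
position: [0.5212, -0.038, 0.171]
tool_rot: [3.141, -0.002, 0.224]
force: [0.2, 0.6, -0.1]
grip_width: 0.0004
finger_force: 0.0
```

```bash
python3 look.py s3; python3 - <<'E'
import numpy as np
for t in (.85,1.,1.2,1.4,1.57,1.8,2,2.2,2.4,2.6,2.8,3,3.14):
    c,s=np.cos(t),np.sin(t); u=-(80 if t<1.57 else 68)*c-8*s; print(t,'tcp u %.1f z %.1f'%(u-11,68*s-8*c))
E
```

```text
1 519 [ 0.0507 -0.0465]
-1 542 [-0.0414  0.0573]
board 1458 [ 0.749 -0.002  0.662] theta 0.8470668271085812
tcp uvz [-0.0739 -0.0006  0.0438] force [ 0.07  0.   -0.26]
0.85 tcp u -69.8 z 45.8
1.0 tcp u -61.0 z 52.9
1.2 tcp u -47.4 z 60.5
1.4 tcp u -32.5 z 65.7
1.57 tcp u -19.1 z 68.0
1.8 tcp u -3.3 z 68.0
2 tcp u 10.0 z 65.2
2.2 tcp u 22.6 z 59.7
2.4 tcp u 33.7 z 51.8
2.6 tcp u 43.1 z 41.9
2.8 tcp u 50.4 z 30.3
3 tcp u 55.2 z 17.5
3.14 tcp u 57.0 z 8.1
```

View pics/s3.png

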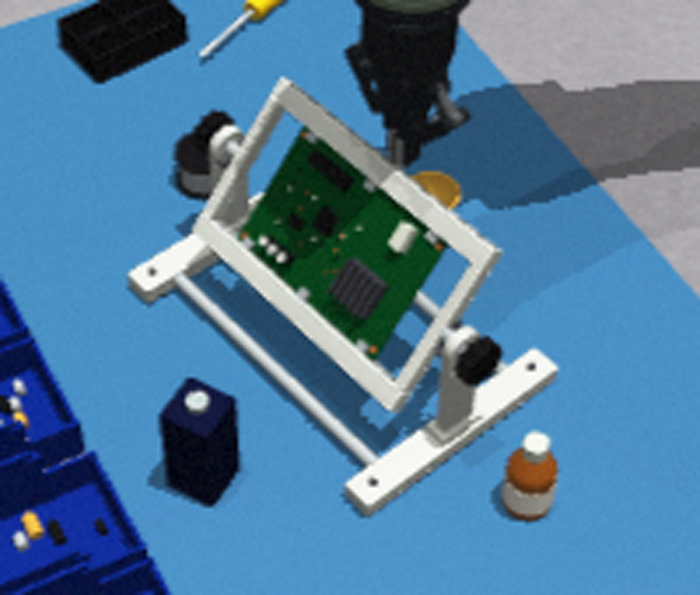

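The fingers stand just behind the near rail, at crop px (400,160), and the frame is at 0.85 rad. I push along the arc.

Request:
apply_moves --linear '[[0.04,0,-0.02],[0.1,0,-0.06],[0.15,0,-0.09],[0.21,0,-0.13],[0.26,0,-0.16]]' --delta_rot '[[0,0,0],[0,0,0],[0,0,0],[0,0,0],[0,0,0]]'

```text
clock: 7.38
position: [0.5452, -0.0327, 0.187]
tool_rot: [3.141, 0.001, 0.223]
force: [-5.3, -1.7, 4.1]
grip_width: -0.0
finger_force: 2.5
```

```bash
python3 look.py
```

```text
1 476 [ 0.0328 -0.0587]
-1 582 [-0.0211  0.0704]
board 1102 [ 0.928 -0.004  0.373] theta 1.188096852061603
tcp uvz [-0.048  -0.0008  0.0605] force [-1.94 -1.18  2.54]
```

Request:
apply_moves --linear '[[0.06,0,-0.03],[0.12,0,-0.05],[0.18,0,-0.065],[0.24,0,-0.075],[0.29,0,-0.08]]' --delta_rot '[[0,0,0],[0,0,0],[0,0,0],[0,0,0],[0,0,0]]'

```text
clock: 7.85
position: [0.5743, -0.026, 0.1945]
tool_rot: [3.142, -0.0, 0.224]
force: [-3.7, -1.9, 2.6]
grip_width: -0.0002
finger_force: 1.5
```

```bash
python3 look.py
```

```text
1 701 [0.0074 0.0668]
-1 152 [-0.0038  0.0782]
board 567 [ 1.    -0.001 -0.018] theta 1.5886937158988386
tcp uvz [-0.0186 -0.0005  0.0674] force [-0.92  0.03 -0.65]
```

Request:
apply_moves --linear '[[0.05,0,-0.005],[0.1,0,-0.005],[0.16,0,-0.005],[0.22,0,0.01],[0.29,0,0.025]]' --delta_rot '[[0,0,0],[0,0,0],[0,0,0],[0,0,0],[0,0,0]]'

```text
clock: 8.32
position: [0.6025, -0.0195, 0.1918]
tool_rot: [3.142, -0.0, 0.224]
force: [-3.1, -0.5, -0.0]
grip_width: 0.0001
finger_force: 1.4
```

```bash
python3 look.py s4
```

```text
1 399 [0.0335 0.0721]
-1 91 [-0.0189 -0.0579]
tcp uvz [ 0.0106 -0.0005  0.0643] force [-2.19 -0.59 -0.54]
```

View pics/s4.png

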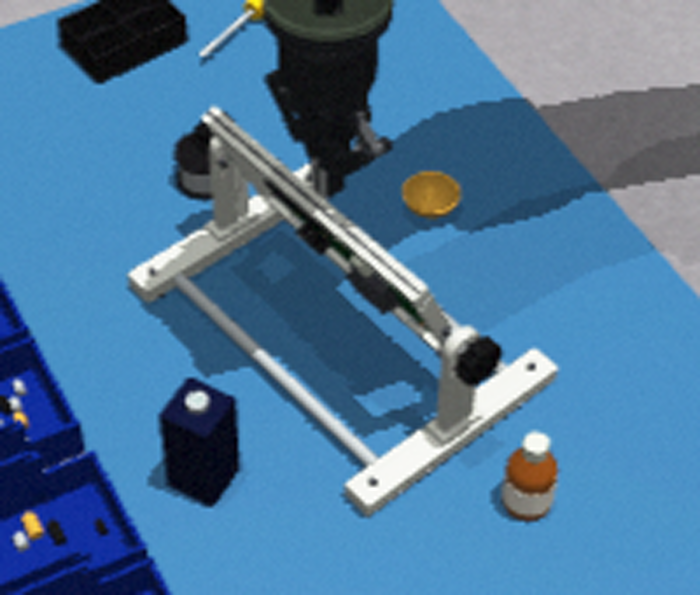

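The frame is past upright at about 2.0 rad and follows the fingers at crop px (325,185) on the rail. I continue along the arc.

Request:
apply_moves --linear '[[0.055,0,0.02],[0.1,0,0.04],[0.15,0,0.065],[0.19,0,0.09],[0.23,0,0.125]]' --delta_rot '[[0,0,0],[0,0,0],[0,0,0],[0,0,0],[0,0,0]]'

```text
clock: 8.78
position: [0.6249, -0.0143, 0.1792]
tool_rot: [-3.142, -0.001, 0.224]
force: [-1.0, 1.2, 5.6]
grip_width: 0.0001
finger_force: 1.7
```

```bash
python3 look.py
```

```text
1 454 [0.0547 0.0553]
-1 201 [-0.0469 -0.0412]
board 277 [ 0.706 -0.003 -0.708] theta 2.357472044814572
tcp uvz [ 0.033  -0.0005  0.0515] force [-0.86  0.15  0.14]
```

Next to 2.8 rad: u 50.4, z 30.3.

Request:
apply_moves --linear '[[0.05,0,0.05],[0.09,0,0.095],[0.12,0,0.13],[0.15,0,0.17],[0.175,0,0.215]]' --delta_rot '[[0,0,0],[0,0,0],[0,0,0],[0,0,0],[0,0,0]]'

```text
clock: 9.25
position: [0.6418, -0.0106, 0.1575]
tool_rot: [3.142, -0.0, 0.224]
force: [0.4, 0.2, 4.8]
grip_width: 0.0001
finger_force: 1.8
```

```bash
python3 look.py
```

```text
1 530 [0.0696 0.0307]
-1 332 [-0.0636 -0.0182]
board 810 [ 0.357  0.    -0.934] theta 2.7768380166958853
tcp uvz [ 0.0498 -0.0006  0.0295] force [-0.07  0.5   1.92]
```

Request:
apply_moves --linear '[[0.03,0,0.05],[0.06,0,0.1],[0.08,0,0.14],[0.1,0,0.17],[0.1,0,0.2]]' --delta_rot '[[0,0,0],[0,0,0],[0,0,0],[0,0,0],[0,0,0]]'

```text
clock: 9.72
position: [0.6515, -0.0084, 0.1374]
tool_rot: [3.142, -0.0, 0.224]
force: [1.9, 0.2, 3.8]
grip_width: 0.0002
finger_force: 1.7
```

```bash
python3 look.py
```

```text
1 471 [0.0714 0.0092]
-1 381 [-0.0685  0.0042]
board 1139 [ 0.034  0.002 -0.999] theta 3.107113611521059
tcp uvz [ 0.0597 -0.0007  0.01  ] force [0.74 0.38 0.13]
```

Frame ≈3.11. I press in 2 mm more to seat it on the stop, then retreat.

Request:
apply_moves --linear '[[0,0,0.008],[0,0,0.016],[0,0,0.022],[0,0,0.024],[0,0,0.024]]' --delta_rot '[[0,0,0],[0,0,0],[0,0,0],[0,0,0],[0,0,0]]'

```text
clock: 10.18
position: [0.6514, -0.0084, 0.1357]
tool_rot: [3.142, -0.001, 0.224]
force: [2.0, 1.0, 3.0]
grip_width: 0.0002
finger_force: 1.4
```

Request:
apply_moves --linear '[[0,0,-0.1],[0,0,-0.3],[0,0,-0.5],[0,0,-0.75],[0,0,-1.0]]' --delta_rot '[[0,0,0],[0,0,0],[0,0,0],[0,0,0],[0,0,0]]'

```text
clock: 10.6
position: [0.6505, -0.0085, 0.2369]
tool_rot: [-3.141, 0.001, 0.224]
force: [0.1, 0.4, 0.5]
grip_width: -0.0001
finger_force: 0.0
```

Request:
apply_moves --linear '[[-0.2,0,-0.1],[-0.4,0,-0.2],[-0.6,0,-0.3],[-0.8,0,-0.4],[-0.8,0,-0.4]]' --delta_rot '[[0,0,0],[0,0,0],[0,0,0],[0,0,0],[0,0,0]]'

```text
clock: 11.02
position: [0.5708, -0.0274, 0.2782]
tool_rot: [3.14, -0.001, 0.222]
force: [-0.2, 0.3, -0.7]
grip_width: -0.0003
finger_force: 0.0
```

```bash
python3 look.py s5; python3 - <<'E'
from h import *
p,d=optics.grab_frame('scene'); z=np.load('scene0.npz')
c=np.abs(p.astype(int)-z['p']).max(2)
print('near base diff', (c[190:275,275:340]>60).sum())
E
```

```text
1 487 [0.0708 0.007 ]
-1 423 [-0.0675  0.006 ]
board 1623 [-0.014 -0.002  1.   ] theta -0.01367920969566566
tcp uvz [-0.0216 -0.0011  0.1504] force [ 0.97 -0.62  0.49]
near base diff 834
```

View pics/s5.png

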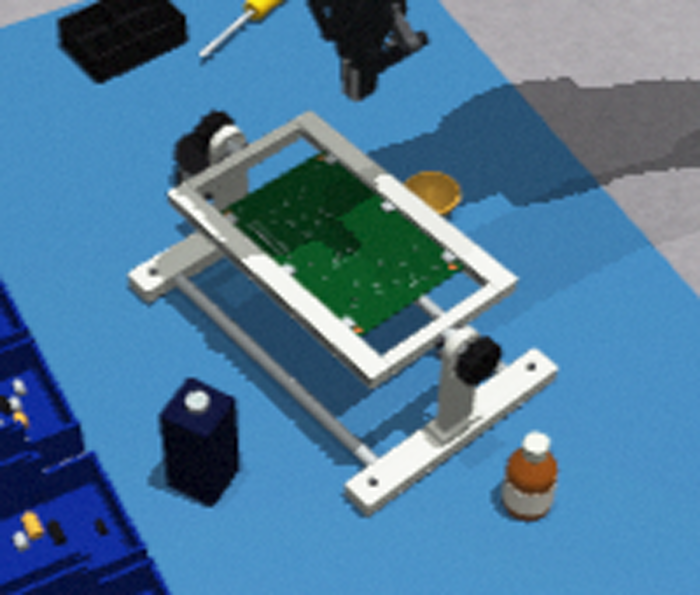

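The board lies level with its solder side up (frame ≈3.13 rad). The holder feet at crop px (150,275) and (365,490) are where they were, and the gripper is clear. I hand in.

```bash
python3 -c "
from workcell import workorder; print(workorder.job_done())"
```

```text
the job is handed in; nothing more can be done
None
```

The frame is turned over and lies level at about 3.13 rad with the solder side up, the holder and bystanders look unmoved in the camera view, and the arm is clear; the job is handed in, but no verdict was returned.

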